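# Pry a stuck camera plate off its snap dock

## Task

The aluminium camera plate is snapped tight into the black dock: take the flat lever, slip its blade over the dock's steel bar and under the plate's tab, and pry the plate up off its catches. Lay the lever back down flat on the cabinet top, clear of the dock, and lay the freed plate flat on the cork pad. Leave the dish, the filter box and the zoom lens where they are.

Things in the scene. Friction and masses are not known exactly. Their poses are not given: they have to be found in the camera images.
- dock: Fixed black plastic snap dock, 96 x 64 mm. Origin: underside, below the middle of the seated plate; z up; +x to the prying side, which has a steel bar across it. Walls round the plate's other three sides (outer faces y = +-29.5, x = -36 mm; side walls end at x = 28 mm) are 26.5 mm high, flush with the plate's top, so the seated plate cannot be gripped.
- dock_bed (a point): Centre of the dock's bed under the seated plate, 20.5 mm above the cabinet top. A weak spring plunger in the bed (x = 18 mm) lifts the plate's tab about 14 mm once it is off the catches and holds it there, so the plate slopes about 14 degrees, its other end still in the nest; it can then be gripped by its sides, above the walls, near x = 18 mm.
- dock_catches (a point): Point midway between two sprung steel catch noses (y = +-12 to +-24, x = 32 to 38 mm of the dock, top 30 mm high; housings behind them equally high, y = +-13 to +-23, x = 41 to 46 mm) that lap over the plate's rounded edge. The way to the tab between them is 24 mm wide. Lifting the tab takes about 15 N; after about 4 mm of lift they let go.
- dock_bar (a point): Top of the dock's prying bar at its middle: round steel, 6 mm diameter, along the dock's y, its axis at x = 50 mm, 24 mm above the cabinet top (top at 27 mm): the lever's fulcrum. The pocket between bar and plate is open down to 6 mm above the cabinet top; the bed's face below the plate is at x = 28 mm. At about 45 degrees the blade slips over the bar and under the tab.
- plate: Aluminium camera plate, loose, 60 (x) x 48 (y) x 6 mm, 80 g, with two rubber strips on top and a 20 mm wide, 6 mm thick tab that juts 5 mm from its +x edge. Origin: centre of the underside of the 60 x 48 mm part; z up out of its top. Seated, it has the dock's axes and its origin is 20.5 mm above the cabinet top.
- plate_tab (a point): Lower outer edge of the plate's tab at its middle (35 mm in +x from the plate's origin, level with the underside). Seated, it is about 21 mm above the cabinet top and 15 mm short of the prying bar's axis (12 mm gap to the bar's side).
- lever: Flat lever, loose, 70 g: dark wooden handle 100 x 14 x 14 mm, steel blade 65 x 10 x 3 mm in line with its centre line. Origin: underside of the handle, 30 mm behind its front end, near the centre of mass (grip here); +x towards the handle's end (70 mm away), blade to -x, z up. It lies level on its handle, its centre line 7 mm above the cabinet top.
- lever_tip (a point): Tip of the blade, on its centre line (95 mm in -x from the lever's origin, 7 mm up).
- pad: Fixed rectangular cork pad, 120 (x) x 150 (y) x 4 mm. Origin: centre of its underside.
- pad_center (a point): Centre of the cork pad's top face, 4 mm above the cabinet top.
- dish: Bystander: white ceramic dish of lens caps, 100 mm diameter, 32 mm high. Origin: centre of its underside.
- filter_box: Bystander: grey plastic filter wallet box, 80 x 110 x 34 mm. Origin: centre of its underside.
- zoom_lens: Bystander: black zoom lens lying on its side on its foot, 150 mm long (y), 78 mm diameter, 82 mm high. Origin: underside of the foot, at the middle.
There are look-alikes about, which are no part of the job. There is more than one size of the lever; the one meant has the size given above.

How it is judged:
By the outcome, as a careful person would: the job done as asked, in the order asked, and still so for the second after the job is handed in, with the robot touching nothing.
It also fails if it takes over 72 s, if anything falls off the work surface, if the arm or the gripper's body presses on something with over 40 N, if the wrist force passes 120 N, or if a joint passes its speed limit or range.

## Robot

A 6-joint arm with a two-finger parallel gripper is mounted at the origin on the work surface. World frame = base frame: x ahead of the robot, y to its left, z up, the work surface at z = 0. Lengths are in m, angles in degrees, forces in N, time in s.
With the tool pointing down it reaches from about 0.3 to 0.75 m from the base axis. Payload 8.5 kg.
Tool frame: the origin (TCP) lies midway between the tips of the shut fingers; the grasp point (between the pads) lies 19 mm behind it; z points along the fingers, y is the line along which they close (so a half turn about z gives the same grasp; the last joint's range is limited). The gripper opens to 85 mm and grips with 20 to 120 N. Pads are 22 mm wide; open, the fingers measure 114 mm over their backs; the gripper's body (76 mm by 85 mm) begins 54 mm behind the grasp point. The pads swing forward as they close: fully open they stand 13 mm farther back than shut.
Start: joints at [-81.033, 21.807, 74.336, -0, 83.858, -12.336], TCP at [0.2, -0.512, 0.231] pointing down, gripper open.
Joint ranges: [-178.18, 178.18], [-50.72, 133.34], [12.68, 142.11], [-81.47, 261.47], [9.98, 163.14], [-165.26, 165.26]. Speed limits (degrees/s): [136.94, 136.94, 180, 180, 180, 180].

## Interface

Orientations are given as a 3x3 rotation matrix whose columns are the frame's x, y, z axes.
In Python, from rig import env, viewer, recognise, pinpoint gives the robot as it stands.
- The arm moves only by the tool move_arm, never from a script. Its argument "plan" is text: rows parted by semicolons, each of 7 numbers parted by spaces: the shift along the tool's x, y, z in m, then the turn, a rotation vector about the tool's x, y, z in rad, then the finger opening in m, from 0 to 0.0854. A call has 1 to 12 rows; each row shifts and turns the commanded pose from where the row before left it, along the tool's axes as they then stand; what a row does not reach is not made up. A row lasts 1/8 s, in which the tool goes at most 62.5 mm and 10.7 degrees, less where a joint would pass 70% of its speed; a pose out of reach is approached as far as the arm can. A call is refused whole if a number of a shift passes 0.0625 or a number of a turn 0.188, either way. A call with a gripper value outside its range is refused whole. The fingers move at their own pace and stop on an object; "grip_force" is the grip in N (left out, the last holds). Time passes only in rows, so rows that do not move let the fingers close. It gives the time, the measured TCP pose, the force, the opening and the grip force at its end, in the units of the state.
- env.observe(): the state, without advancing time (a new reading comes with each control period).
- viewer.get_image(name): name is "scene" or "top" or "wrist"; returns (picture, depth): 384x512x3 uint8, red, green, blue; 384x512 float32, m along the optical axis (not along the pixel's ray), 0 where there is no reading.
- viewer.calibration(name): a dict with "fx", "fy", "cx", "cy" (pixels), "R" (3x3) and "t" (3): a world point X has camera coordinates R X + t. Camera axes: x right, y down, z forward; pixel columns grow to the right and rows downward; lengths in m; the calibration is good to about 2 mm. The wrist camera is an equidistant fisheye: a pixel r from the principal point sees the ray r / f radians off the axis. A picture is of the moment at which its call begins: read the wrist's pose just before it. calibration takes no time and is no camera call; for the wrist camera it gives the pose at the moment of the call.
- env.close_job(): hands the job in; it is judged then, once.
Trained networks look in the newest picture that a camera, given by its name, has taken for a name from the list of things; names that differ only in an ending like _2 or _b are one class to them, and where a whole thing is asked for, a point or a joint stands for the part that bears it (a point fixed in the world has none). Each returns a list of dicts, best first, with "conf" (0 to 1); they miss things now and then, are a little off and sometimes report something else, mostly with a low value. They report only what shows in the picture. A call takes as long as a camera call. They do not tell look-alikes from the thing itself.
- recognise(camera, name): "extent" ([centre column, centre row, width, height] in pixels, round what is visible of it).
- pinpoint(camera, name): "pixel" ([column, row] in pixels: a listed point, or the origin of a listed thing).
The state is a dict: "time_s": time; "q": joint angles; "qvel": joint speeds; "joint_efforts": joint torques, N m; "position": TCP position; "tool_rot": TCP orientation; "ft_force": force on the tool from outside, world axes, zero at the start; "wrist_torque": the same for the moment, N m; "grip_width": finger opening in m; "gripper_force": force on a finger pad.
Only numpy, scipy, OpenCV 4.12 (cv2) and the standard library are available. Lean on these libraries where they do the work, as an engineer would, in place of code of your own. Each camera call takes 0.05 s, during which the arm holds its last target. There are 200 camera calls.

## Working session

There is one attempt and no reset: what is moved stays moved. The work goes in short steps, Python scripts to look and compute and a tool call to move; the robot and the scene stay as the last step left them, time stands still between calls to the robot, and variables do not carry over. Pictures are saved under pics/ and viewed, at most 10 in all, crops included, and the job is handed in when it is done.

Besides the shell and the picture viewer there is one more tool, called after "Call:" as name(argument=value, ...), one argument or row to a line, values as JSON. move_arm: Moves the arm, as the interface text tells. Its arguments: {"type":"object","properties":{"plan":{"type":"string"},"grip_force":{"type":"number"}},"required":["plan"]}

```bash
ls; mkdir -p pics
cat > h.py <<'E'
import numpy as np, cv2
from rig import env, viewer, recognise, pinpoint
def ray(c,px):
    c_=c; x=(px[0]-c['cx'])/c['fx']; y=(px[1]-c['cy'])/c['fy']
    return x,y
def w(cam,px,z=None,depth=None):
    c=viewer.calibration(cam);R=np.array(c['R']);t=np.array(c['t'])
    x,y=ray(c,px)
    if cam=='wrist':
        r=np.hypot(x,y); d=np.array([x/r*np.sin(r),y/r*np.sin(r),np.cos(r)]) if r>1e-9 else np.array([0,0,1.])
    else: d=np.array([x,y,1.])
    o=-R.T@t; D=R.T@d
    if z is not None: return o+D*(z-o[2])/D[2]
    return o+D*depth/d[2]
E
python3 - <<'E'
from h import *
ims=[]
for cam in ['top','scene']:
    p,d=viewer.get_image(cam); np.save(f'/tmp/{cam}.npy',d)
    cv2.imwrite(f'pics/{cam}.png',cv2.resize(p[:,:,::-1],(800,600),interpolation=cv2.INTER_CUBIC))
    for n in ['dock','plate','lever','pad','dish','filter_box','zoom_lens']:
        print(cam,n,[(np.round(r['extent']),round(r['conf'],2)) for r in recognise(cam,n)][:4])
    for n,z in [('dock_bar',.027),('dock_catches',.03),('dock_bed',.0205),('plate_tab',.021),('plate',.0205),('lever',0),('lever_tip',.007),('pad_center',.004)]:
        print(cam,n,[(np.round(r['pixel']),round(r['conf'],2),np.round(w(cam,r['pixel'],z),4)[:2]) for r in pinpoint(cam,n)][:4])
E
```

```text
pics
top dock [(array([283., 195.,  35.,  23.]), 0.83)]
top plate [(array([282., 193.,  24.,  17.]), 0.8), (array([284., 193.,  38.,  25.]), 0.59), (array([417., 269.,  42.,  42.]), 0.31)]
top lever [(array([127., 119.,  87.,  22.]), 0.96), (array([175., 194.,  67.,  27.]), 0.73), (array([ 99., 231.,  89.,  43.]), 0.58)]
top pad [(array([411., 200.,  65.,  52.]), 0.67), (array([284., 193.,  31.,  32.]), 0.3)]
top dish [(array([419., 268.,  40.,  40.]), 0.86)]
top filter_box [(array([179., 264.,  45.,  37.]), 0.78)]
top zoom_lens [(array([253., 123.,  62.,  36.]), 0.86), (array([409., 203.,  62.,  51.]), 0.17)]
top dock_bar [(array([300., 190.]), 0.9, array([ 0.5224, -0.0243]))]
top dock_catches [(array([293., 190.]), 0.92, array([ 0.5234, -0.0053]))]
top dock_bed [(array([280., 192.]), 0.91, array([0.5185, 0.0276]))]
top plate_tab [(array([293., 193.]), 0.95, array([ 0.5172, -0.0076]))]
top plate [(array([277., 196.]), 0.98, array([0.5096, 0.0337]))]
top lever [(array([ 96., 234.]), 0.83, array([0.412 , 0.4982])), (array([133., 120.]), 0.7, array([0.7174, 0.419 ])), (array([180., 193
[... 1047 characters left out ...]
20., 209.]), 0.7, array([0.4988, 0.0055]))]
scene plate [(array([231., 206.]), 0.67, array([0.5076, 0.0364])), (array([ 91., 226.]), 0.24, array([ 0.3434, -0.3181]))]
scene lever [(array([330., 136.]), 0.73, array([0.4145, 0.4977])), (array([301., 179.]), 0.68, array([0.5192, 0.2853])), (array([379., 196.]), 0.55, array([0.714 , 0.4255])), (array([229., 208.]), 0.51, array([0.4926, 0.0388]))]
scene lever_tip [(array([400., 174.]), 0.96, array([0.6868, 0.5422])), (array([228., 207.]), 0.7, array([0.4956, 0.0352])), (array([329., 171.]), 0.5, array([0.5487, 0.3735])), (array([316., 156.]), 0.49, array([0.4688, 0.387 ]))]
scene pad_center [(array([114., 269.]), 0.82, array([ 0.502 , -0.3214]))]
```

View pics/top.png

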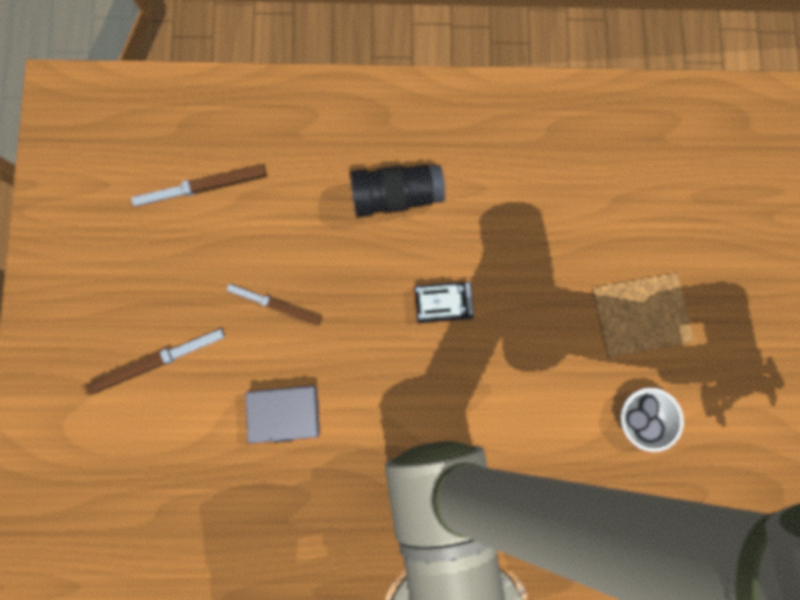

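View pics/scene.png

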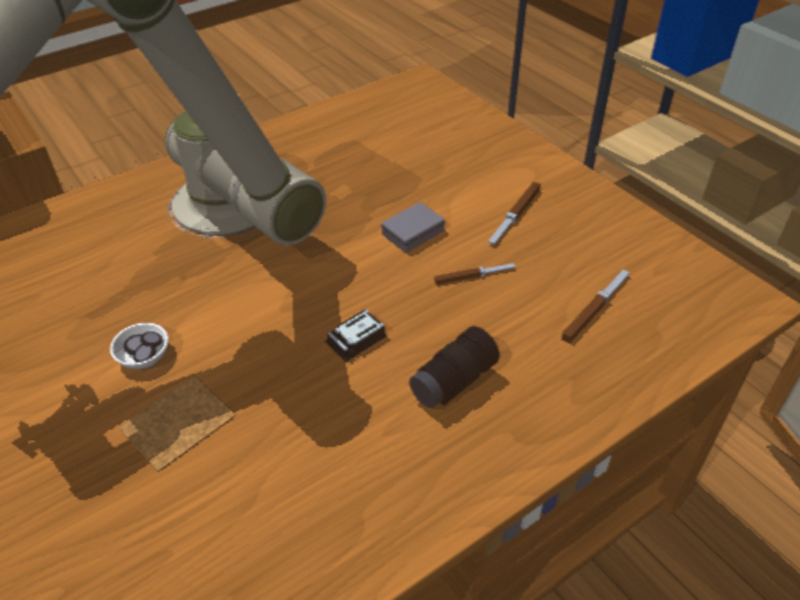

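The top view shows the middle lever (pixels 228,288 to 321,322 in the enlarged picture) is about 165 mm long, so it is the one meant. The two others are about 1.3 times as long. The dock is at (443,301) with its bar to the right (world −y), and the pad is at (645,315). The scene view agrees with this.

Run:
```python
from h import *
s=env.observe(); print(np.round(s['tool_rot'],3), s['position'],s['grip_width'],s['time_s'])
c=viewer.calibration('wrist');R=np.array(c['R']);print(np.round(R,3),-R.T@np.array(c['t']),c['fx'],c['cx'])
R=np.array(s['tool_rot'])
for g in [(0.50,-0.03,0.26),(0.50,0.27,0.25)]: print(R.T@(np.array(g)-s['position']))
for n,z in [('pad',0.0),('pad_center',.004)]:
    p,_=viewer.get_image('top')
    print([(r['pixel'],w('top',r['pixel'],z)) for r in pinpoint('top',n)][:2])
g=cv2.imread('pics/top.png')
```

```text
[[ 0.932  0.363  0.   ]
 [ 0.363 -0.932  0.   ]
 [ 0.    -0.    -1.   ]] [ 0.19979167 -0.5124152   0.23130987] 0.08566831282233646 1.6
[[ 0.365 -0.931 -0.001]
 [-0.881 -0.346  0.322]
 [-0.3   -0.117 -0.947]] [ 0.2767621  -0.48264419  0.37343057] 297.3186396354542 252.36074773468755
[ 0.4549373  -0.34041524 -0.0286724 ]
[ 0.56391031 -0.61992319 -0.018663  ]
[([412.5, 198.2], array([ 0.50633547, -0.33012644,  0.        ])), ([294.1, 191.7], array([ 0.52291296, -0.01273342,  0.        ]))]
[([412.0, 203.3], array([ 0.49216217, -0.32604565,  0.004     ]))]
```

Call:
move_arm(
  plan="0.045 -0.034 -0.002 0 0 0 0.085;0.045 -0.034 -0.002 0 0 0 0.085;0.045 -0.034 -0.002 0 0 0 0.085;0.045 -0.034 -0.002 0 0 0 0.085;0.045 -0.034 -0.002 0 0 0 0.085;0.045 -0.034 -0.002 0 0 0 0.085;0.045 -0.034 -0.002 0 0 0 0.085;0.045 -0.034 -0.002 0 0 0 0.085;0.045 -0.034 -0.002 0 0 0 0.085;0.045 -0.034 -0.002 0 0 0 0.085;0 0 0 0 0 0 0.085;0 0 0 0 0 0 0.085",
)

```text
time_s: 3.3
position: [0.4953, -0.0323, 0.2512]
tool_rot: [[0.932, 0.364, -0.0], [0.364, -0.932, -0.0], [-0.0, 0.0, -1.0]]
ft_force: [-0.7, 0.0, 0.0]
grip_width: 0.0852
gripper_force: 0.0
```

```bash
cat > look.py <<'E'
from h import *
import sys
PTS=dict(dock_bar=.027,dock_catches=.03,dock_bed=.0205,plate_tab=.021,plate=.0205,lever=0,lever_tip=.007,pad_center=.004)
def look(names,pic=None,rep=1):
    for k in range(rep):
        p,d=viewer.get_image('wrist')
        if pic and k==0: cv2.imwrite(f'pics/{pic}.png',cv2.resize(p[:,:,::-1],(800,600),interpolation=cv2.INTER_CUBIC))
        for n in names:
            print(n,[(np.round(r['pixel']),round(r['conf'],2),np.round(w('wrist',r['pixel'],PTS[n]),4)[:2]) for r in pinpoint('wrist',n)][:3])
if __name__=='__main__':
    s=env.observe(); print(s['time_s'],np.round(s['position'],4),np.round(s['q'],1))
    look(sys.argv[2:],sys.argv[1])
E
python3 look.py w1 dock_bar dock_catches dock_bed plate_tab plate lever lever_tip
```

```text
3.3 [ 0.4953 -0.0323  0.2512] [-17.4  15.6  80.4  -0.   84.1  51.3]
dock_bar [(array([248., 137.]), 0.72, array([ 0.5178, -0.0185])), (array([ 42., 177.]), 0.55, array([0.3566, 0.262 ]))]
dock_catches [(array([241., 132.]), 0.9, array([ 0.5209, -0.0087]))]
dock_bed []
plate_tab [(array([242., 131.]), 0.65, array([ 0.5209, -0.0084])), (array([57., 79.]), 0.55, array([0.5075, 0.2709]))]
plate [(array([215., 124.]), 0.91, array([0.5181, 0.026 ]))]
lever [(array([59., 78.]), 0.63, array([0.5054, 0.2834])), (array([216., 126.]), 0.4, array([0.5131, 0.026 ]))]
lever_tip [(array([21., 47.]), 0.76, array([0.5375, 0.378 ])), (array([243., 131.]), 0.73, array([ 0.5199, -0.0098])), (array([ 9., 92.]), 0.64, array([0.4615, 0.3836]))]
```

View pics/w1.png

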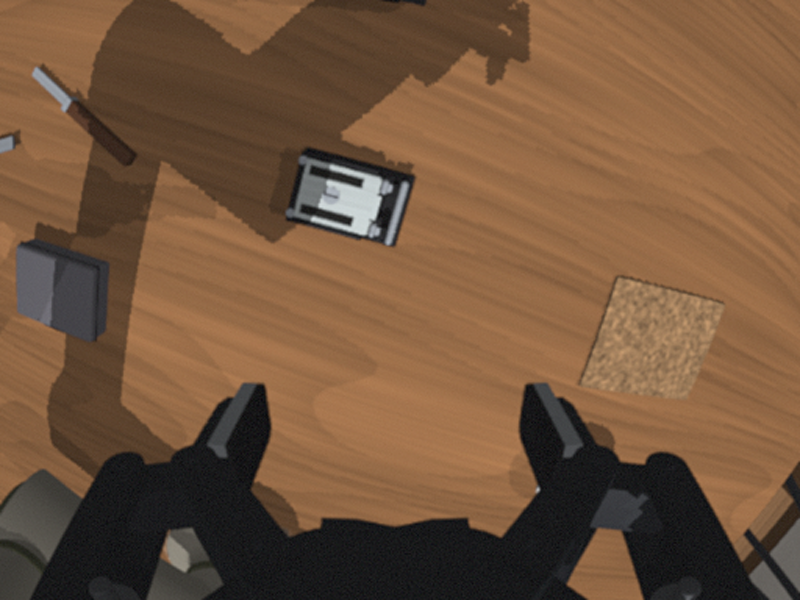

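The wrist view shows the dock at (350,197) with its bar at (398,212), the lever at (85,115) and the pad at (655,338). Next I go over the lever.

Call:
move_arm(
  plan="0.0226 -0.0478 0.01 0 0 0 0.085;0.0226 -0.0478 0.01 0 0 0 0.085;0.0226 -0.0478 0.01 0 0 0 0.085;0.0226 -0.0478 0.01 0 0 0 0.085;0.0226 -0.0478 0.01 0 0 0 0.085;0.0226 -0.0478 0.01 0 0 0 0.085;0 0 0 0 0 -0.175 0.085;0 0 0 0 0 -0.175 0.085;0 0 0 0 0 -0.175 0.085;0 0 0 0 0 -0.175 0.085;0 0 0 0 0 -0.175 0.085;0 0 0 0 0 0 0.085",
)

```text
time_s: 5.2
position: [0.5178, 0.2841, 0.1913]
tool_rot: [[0.32, 0.947, -0.0], [0.947, -0.32, -0.0], [-0.0, -0.0, -1.0]]
ft_force: [0.9, -0.6, -0.3]
grip_width: 0.0849
gripper_force: 0.0
```

```bash
cat > lev.py <<'E'
from h import *
# height map from wrist depth -> lever principal axis
def cloud():
    c=viewer.calibration('wrist');p,d=viewer.get_image('wrist')
    R=np.array(c['R']);t=np.array(c['t'])
    v,u=np.mgrid[0:384,0:512]; x=(u-c['cx'])/c['fx'];y=(v-c['cy'])/c['fy'];r=np.hypot(x,y)+1e-9
    D=np.stack([x/r*np.sin(r),y/r*np.sin(r),np.cos(r)],-1); D=D/D[...,2:]
    P=(D*d[...,None]-t)@R
    return p,P,d
E
python3 look.py w2 lever lever_tip
python3 - <<'E'
from lev import *
p,P,d=cloud(); np.savez('/tmp/l.npz',p=p,P=P,d=d)
near=(np.hypot(P[...,0]-.517,P[...,1]-.29)<.15)&(d>0)
print('table z',np.median(P[...,2][near]))
m=near&(P[...,2]>np.median(P[...,2][near])+.004)&(P[...,2]<.03)
q=P[m][:,:2]; print(len(q)); 
mu,ev=cv2.PCACompute(q.astype(np.float32),None); a=(q-mu)@ev[0]; print(mu,ev[0],np.degrees(np.arctan2(ev[0][1],ev[0][0])),a.min(),a.max(), mu+ev[0]*a.min(),mu+ev[0]*a.max(), np.median(P[m][:,2]))
E
```

```text
5.2 [0.5178 0.2841 0.1913] [17.3 27.6 71.5 -0.  80.9 36. ]
lever [(array([110.,  29.]), 0.8, array([0.4125, 0.4981])), (array([379.,  14.]), 0.72, array([0.7161, 0.412 ])), (array([243., 167.]), 0.65, array([0.5064, 0.2839]))]
lever_tip [(array([245.,  80.]), 0.93, array([0.5407, 0.3769])), (array([177., 101.]), 0.81, array([0.4626, 0.3818]))]
table z 0.00035342589594313005
2840
[[0.4663985 0.3110972]] [0.8352665 0.5498453] 33.3564 -0.11697961507229107 0.10077978491132418 [[0.36868936 0.24677652]] [[0.55057648 0.36651049]] 0.012568748264038435
```

View pics/w2.png

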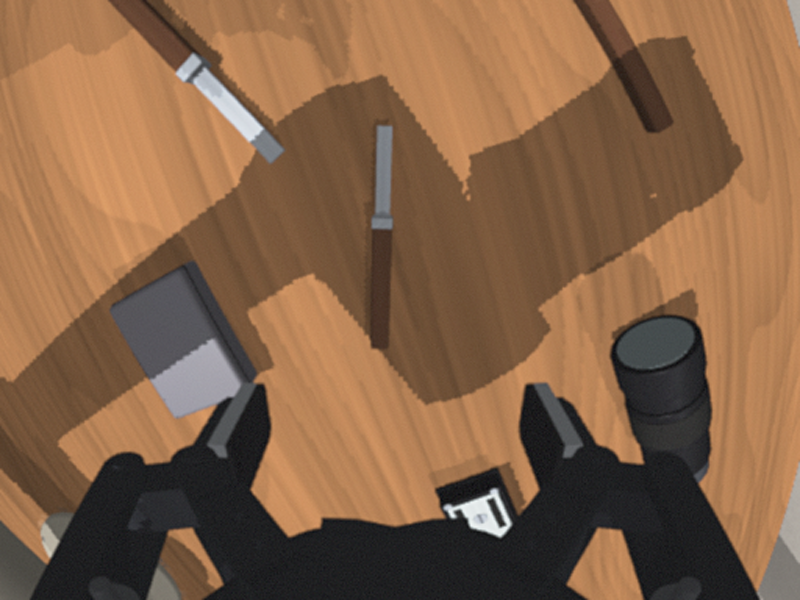

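The lever runs from its tip at (384,125) to its handle end at (380,347), with the ferrule at (382,222). The dock, box and lens are out of the way.

Run:
```python
import numpy as np,cv2
z=np.load('/tmp/l.npz');P=z['P'];p=z['p']
m=np.zeros(P.shape[:2],bool); m[72:232,225:265]=1
m&=(P[...,2]>.004)&(P[...,2]<.03)
n,l,st,ce=cv2.connectedComponentsWithStats(m.astype(np.uint8)); k=1+np.argmax(st[1:,4]); m=l==k; print(st[k])
q=P[m]; mu,ev=cv2.PCACompute(q[:,:2].astype(np.float32),None); e=ev[0]*np.sign(ev[0][1]); a=(q[:,:2]-mu)@e
print(np.degrees(np.arctan2(e[1],e[0])),np.ptp(a),'tip',mu+e*a.max(),'end',mu+e*a.min(),'origin',mu+e*(a.min()+.07), 'o from tip',mu+e*(a.max()-.095))
h=a<a.min()+.09; b=(q[:,:2]-mu)@np.array([-e[1],e[0]]); print('width',np.percentile(b[h],[2,98]),'z',np.median(q[h,2]),np.median(q[a>a.max()-.05,2]))
```

```text
[ 237   81   15  143 1606]
69.78215 0.1642691813641346 tip [[0.54101349 0.37618525]] end [[0.48424361 0.22203745]] origin [[0.50843495 0.28772443]] o from tip [[0.50818239 0.28703864]]
width [-0.00673614  0.00680292] z 0.013331120730853447 0.008016647849009531
```

Call:
move_arm(
  plan="0 -0.01 0.04 0 0 0.027 0.06;0 0 0.045 0 0 0 0.06;0 0 0.045 0 0 0 0.06;0 0 0.035 0 0 0 0.06;0 0 0.022 0 0 0 0.06;0 0 0 0 0 0 0.06;0 0 0 0 0 0 0.03;0 0 0 0 0 0 0;0 0 0 0 0 0 0;0 0 0 0 0 0 0;0 0 0 0 0 0 0;0 0 0 0 0 0 0",
  grip_force=80,
)

```text
time_s: 6.9
position: [0.5086, 0.2877, 0.0056]
tool_rot: [[0.344, 0.939, 0.002], [0.939, -0.344, 0.001], [0.001, 0.001, -1.0]]
ft_force: [-0.7, -0.1, 5.6]
grip_width: 0.0116
gripper_force: 78.6
```

Call:
move_arm(
  plan="0 0 -0.05 0 0 0 0;0 0 -0.06 0 0 0 0;0 0 -0.06 0 0 0 0;-0.051 0.02 0 0 0 0 0;-0.051 0.02 0 0 0 0 0;-0.051 0.02 0 0 0 0 0;-0.051 0.02 0 0 0 0 0;-0.051 0.02 0 0 0 0 0;-0.051 0.02 0 0 0 0 0;-0.051 0.02 0 0 0 -0.175 0;-0.051 0 0 0 0 -0.175 0;0 0 0 0 0 0 0",
)

```text
time_s: 8.4
position: [0.5074, -0.149, 0.1745]
tool_rot: [[0.004, 1.0, 0.0], [1.0, -0.004, -0.001], [-0.001, 0.0, -1.0]]
ft_force: [-0.5, 0.5, -1.2]
grip_width: 0.0113
gripper_force: 78.5
```

```bash
python3 look.py w3 dock_bar dock_catches dock_bed plate_tab plate lever lever_tip
python3 - <<'E'
from lev import *
p,P,d=cloud(); np.savez('/tmp/d.npz',p=p,P=P,d=d)
m=(np.abs(P[...,0]-.52)<.06)&(P[...,1]>-.08)&(P[...,1]<.1)&(P[...,2]>.015)&(P[...,2]<.04)&(d>0)
n,l,st,ce=cv2.connectedComponentsWithStats(m.astype(np.uint8)); 
for k in range(1,n):
  if st[k,4]>150:
    q=P[l==k]; r=cv2.minAreaRect((q[:,:2]*1000).astype(np.float32)); print(st[k],r,np.percentile(q[:,2],[5,50,95]))
E
```

```text
8.4 [ 0.5074 -0.149   0.1745] [-29.2  22.5  83.2  -0.   74.2 -29. ]
dock_bar [(array([265.,  51.]), 0.58, array([ 0.5199, -0.0235]))]
dock_catches [(array([264.,  32.]), 0.76, array([ 0.519 , -0.0037]))]
dock_bed []
plate_tab [(array([264.,  34.]), 0.8, array([ 0.5192, -0.0043])), (array([126., 284.]), 0.66, array([ 0.3416, -0.2945]))]
plate [(array([263.,   0.]), 0.87, array([0.5175, 0.0324]))]
lever [(array([252., 244.]), 0.58, array([ 0.5073, -0.2406]))]
lever_tip [(array([253.,  68.]), 0.78, array([ 0.5086, -0.0376]))]
[ 230    0   65   61 2888] ((518.1189575195312, 3.5294647216796875), (59.492347717285156, 63.16523742675781), 5.682023525238037) [0.02338882 0.02645799 0.02889882]
```

View pics/w3.png

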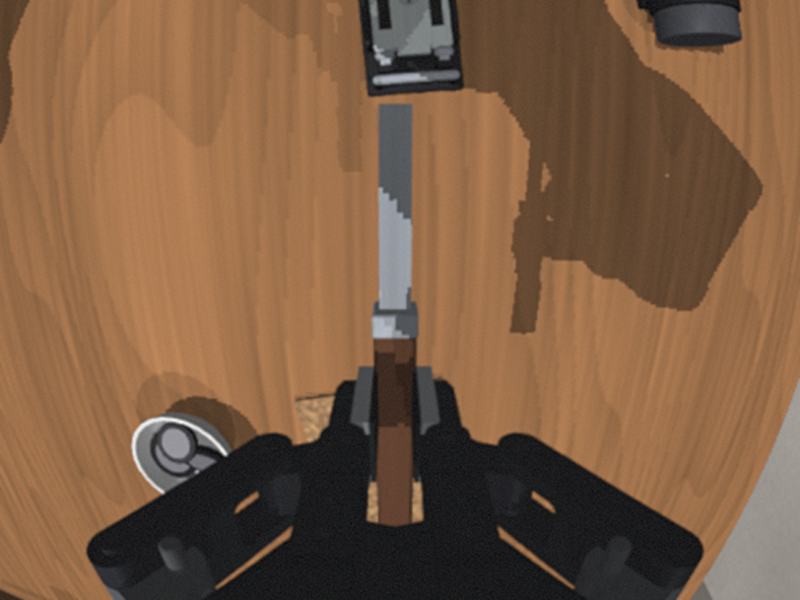

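The picture shows the blade in line with the tool at (395,105–310), held well. The dock is at the top edge, with its bar from (375,80) to (460,74), slightly yawed. I shift sideways to see the whole dock.

Call:
move_arm(
  plan="0.05 -0.03 0 0 0 0 0;0.05 -0.03 0 0 0 0 0;0 0 0 0 0 0 0;0 0 0 0 0 0 0",
)

```text
time_s: 9.35
position: [0.4486, -0.046, 0.1747]
tool_rot: [[0.0, 1.0, 0.001], [1.0, -0.0, -0.001], [-0.001, 0.001, -1.0]]
ft_force: [0.1, -0.1, -0.0]
grip_width: 0.0112
gripper_force: 78.6
```

```bash
python3 look.py w4 dock_bar dock_catches dock_bed plate_tab plate
python3 - <<'E'
from lev import *
p,P,d=cloud(); np.savez('/tmp/d.npz',p=p,P=P,d=d)
near=(np.abs(P[...,0]-.52)<.1)&(np.abs(P[...,1])<.12)&(d>0)
print('table',np.median(P[...,2][near&(P[...,2]<.005)]))
for lo in (.012,.02):
  m=(np.abs(P[...,0]-.52)<.06)&(P[...,1]>-.08)&(P[...,1]<.12)&(P[...,2]>lo)&(P[...,2]<.04)&(d>0)
  n,l,st,ce=cv2.connectedComponentsWithStats(m.astype(np.uint8)); k=1+np.argmax(st[1:,4])
  q=P[l==k]; print(lo,st[k],cv2.minAreaRect((q[:,:2]*1000).astype(np.float32)),np.percentile(q[:,2],[5,50,95]))
m=(np.abs(P[...,0]-.52)<.05)&(P[...,1]>-.036)&(P[...,1]<-.014)&(P[...,2]>.022)&(P[...,2]<.032)
q=P[m]; mu,ev=cv2.PCACompute(q[:,:2].astype(np.float32),None);print('bar',mu,ev[0],len(q))
E
```

```text
9.35 [ 0.4486 -0.046   0.1747] [-21.   15.1  94.8  -0.   70.  -20.9]
dock_bar [(array([323., 155.]), 0.88, array([ 0.5202, -0.0261]))]
dock_catches [(array([321., 138.]), 0.94, array([ 0.5163, -0.0083]))]
dock_bed [(array([176., 338.]), 0.45, array([ 0.3369, -0.293 ])), (array([323., 103.]), 0.26, array([0.5188, 0.0266]))]
plate_tab [(array([322., 138.]), 0.67, array([ 0.5188, -0.0088]))]
plate [(array([320., 104.]), 0.71, array([0.5154, 0.0253]))]
table -0.0004876305356138693
0.012 [ 289   67   63   92 4663] ((516.709228515625, 17.291519165039062), (59.634727478027344, 90.4360580444336), 5.124606609344482) [0.02311783 0.02628585 0.02822502]
0.02 [ 290   67   62   92 4539] ((516.7373046875, 17.29403305053711), (59.578433990478516, 90.4360580444336), 5.124606609344482) [0.02434522 0.02631864 0.02825485]
bar [[ 0.5182629  -0.02151756]] [0.9985965  0.05296324] 422
```

View pics/w4.png

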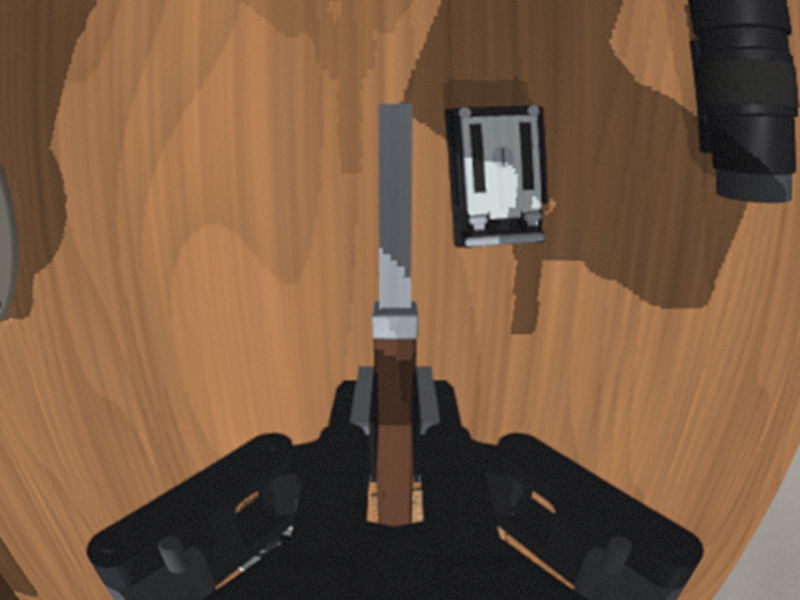

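The whole dock is visible at (445–547, 105–247), with the bar at about (505,240) and the blade at (395,105–310). I fit the dock's edges and the lever's pose in the hand.

Run:
```python
from lev import *
z=np.load('/tmp/d.npz');P=z['P']
m=(np.abs(P[...,0]-.52)<.06)&(P[...,1]>-.08)&(P[...,1]<.12)&(P[...,2]>.02)&(P[...,2]<.04)
n,l,st,ce=cv2.connectedComponentsWithStats(m.astype(np.uint8)); k=1+np.argmax(st[1:,4]); q=P[l==k]*1000
L=[];H=[]
for y in np.arange(0,58,3.):
    s=q[np.abs(q[:,1]-y)<1.5]; L.append((y,np.percentile(s[:,0],1)));H.append((y,np.percentile(s[:,0],99)))
for A in (L,H):
    A=np.array(A); f=np.polyfit(A[:,0],A[:,1],1); print('side',f,np.degrees(np.arctan(f[0])),np.std(A[:,1]-np.polyval(f,A[:,0])), 'x at y=26',np.polyval(f,26))
B=[];C=[]
for x in np.arange(492,542,3.):
    s=q[np.abs(q[:,0]-x)<1.5]; B.append((x,np.percentile(s[:,1],99)));C.append((x,np.percentile(s[:,1],1)))
for A in (B,C):
    A=np.array(A); f=np.polyfit(A[:,0],A[:,1],1); print('end',f,np.degrees(np.arctan(f[0])),np.std(A[:,1]-np.polyval(f,A[:,0])),'y at 516',np.polyval(f,516))
# lever in hand
m=(np.abs(P[...,0]-.4486)<.02)&(P[...,1]>-.03)&(P[...,1]<.09)&(P[...,2]>.15)&(P[...,2]<.21)
q=P[m]; mu,ev=cv2.PCACompute(q[:,:2].astype(np.float32),None); e=ev[0]*np.sign(ev[0][1]);print('blade dir',e,'tip y',q[:,1].max(),'x near tip',np.median(q[q[:,1]>q[:,1].max()-.02,0]))
for a in (0.0,.02,.04): 
    s=q[np.abs(q[:,1]-a)<.006]; print(a,np.median(s[:,0]),np.median(s[:,2]))
```

```text
side [-9.03569756e-02  4.89135816e+02] -5.163052763811667 0.2806512522164026 x at y=26 486.78653416921946
side [-7.95707403e-02  5.46750664e+02] -4.549482065766428 0.5431011015204632 x at y=26 544.6818243146407
end [ 0.08467757 17.70142261] 4.84012112446007 0.4475738739608805 y at 516 61.39504932961205
end [  0.06533682 -59.01365601] 3.7382108703556933 0.9529568377142178 y at 516 -25.299855582732555
blade dir [0. 1.] tip y 0.048531607044772794 x near tip 0.4478147928562049
0.0 0.44827714138632646 0.17655469917383343
0.02 0.4478053259209766 0.1764487858637954
0.04 0.4478128823099222 0.17650767319406663
```

Call:
move_arm(
  plan="-0.022 0.039 0 0 0 0 0;-0.022 0.039 0 0 0 0 0;0 0 0 0 0 -0.0855 0;0 0 0 0 -0.1745 0 0;0 0 0 0 -0.1745 0 0;0 0 0 0 -0.1745 0 0;0 0 0 0 -0.1745 0 0;0 0 0 0 -0.1745 0 0;0 0 0 0 0 0 0;0 0 0 0 0 0 0",
)

```text
time_s: 10.95
position: [0.5264, -0.0903, 0.1745]
tool_rot: [[-0.053, 0.997, 0.064], [0.643, 0.084, -0.761], [-0.764, 0.001, -0.645]]
ft_force: [-0.1, -0.5, -0.4]
grip_width: 0.0113
gripper_force: 78.7
```

```bash
cat > geo.py <<'E'
from h import *
yaw=np.radians(4.9); O=np.array([.5158,.026,0]); xh=np.array([np.sin(yaw),-np.cos(yaw),0]); yh=np.array([np.cos(yaw),np.sin(yaw),0]); zh=np.array([0,0,1.])
TIP=np.array([.095,-.0006,-.001])
def dock(p): p=np.asarray(p)-O; return np.round(1000*np.array([p@xh,p@yh,p[2]]),1)
def state():
    s=env.observe();R=np.array(s['tool_rot']);p=np.array(s['position']);tip=p+R@TIP;u=R[:,0]
    print('t',s['time_s'],'TCP',dock(p),'tip',dock(tip),'tool x in dock',np.round([u@xh,u@yh,u[2]],3),'ang',round(np.degrees(np.arcsin(-u[2])),1),'roll',round(R[2,1],3),'F',np.round([np.dot(s['ft_force'],xh),np.dot(s['ft_force'],yh),s['ft_force'][2]],1),'q',np.round(s['q'],0),'grip',round(s['grip_width'],4))
    return p,R,tip
def goal(tipmm,ang=None):  # tip goal in dock mm -> shift in tool axes
    p,R,tip=state(); g=O+tipmm[0]/1e3*xh+tipmm[1]/1e3*yh+np.array([0,0,tipmm[2]/1e3])
    print('tool shift',np.round(R.T@(g-tip),4))
E
python3 -c "
from geo import *
goal((54.9,0,39.4))
import look; look.look(['dock_bar','plate_tab','dock_catches','plate','lever_tip'],'w5')"
```

```text
t 10.95 TCP [116.8   0.6 174.5] tip [ 54.8   0.2 102.6] tool x in dock [-0.645  0.002 -0.764] ang 49.8 roll 0.001 F [ 0.5 -0.1 -0.4] q [ -1.  28.  92. -56.  67.  20.] grip 0.0113
tool shift [ 0.0482 -0.0002  0.0409]
dock_bar []
plate_tab []
dock_catches []
plate []
lever_tip [(array([252.,  66.]), 0.76, array([ 0.5282, -0.123 ]))]
```

View pics/w5.png

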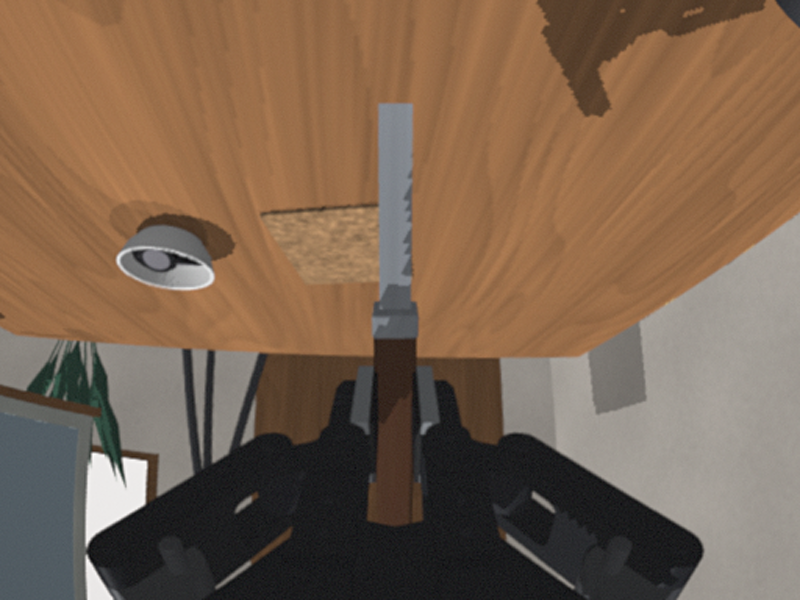

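The wrist now looks away from the dock, but the pose is reached cleanly. The lever is still straight at (395,105–310).

Call:
move_arm(
  plan="0.02 0 0.018 0 0 0 0;0.02 0 0.018 0 0 0 0;0.008 0 0.005 0 0 0 0;0 0 0 0 0 0 0;0.006 0 0 0 0 0 0;0.006 0 0 0 0 0 0;0.004 0 0 0 0 0 0;0 0 0 0 0 0 0",
)

```text
time_s: 12.25
position: [0.5252, -0.0801, 0.0988]
tool_rot: [[-0.055, 0.996, 0.065], [0.641, 0.085, -0.763], [-0.766, -0.0, -0.643]]
ft_force: [1.0, -0.5, -1.1]
grip_width: 0.0113
gripper_force: 78.7
```

```bash
python3 -c "
from geo import *
goal((32.4,0,12.6))
p,_=viewer.get_image('scene'); cv2.imwrite('pics/s2.png',cv2.resize(p[175:250,170:270,::-1],(800,600),interpolation=cv2.INTER_CUBIC))"
```

```text
t 12.25 TCP [106.5   0.3  98.8] tip [44.7 -0.2 26.7] tool x in dock [-0.643  0.    -0.766] ang 50.0 roll -0.0 F [ 0.6  1.  -1.1] q [ -0.  35.  95. -60.  62.  31.] grip 0.0113
tool shift [ 0.0187  0.0002 -0.0003]
```

View pics/s2.png

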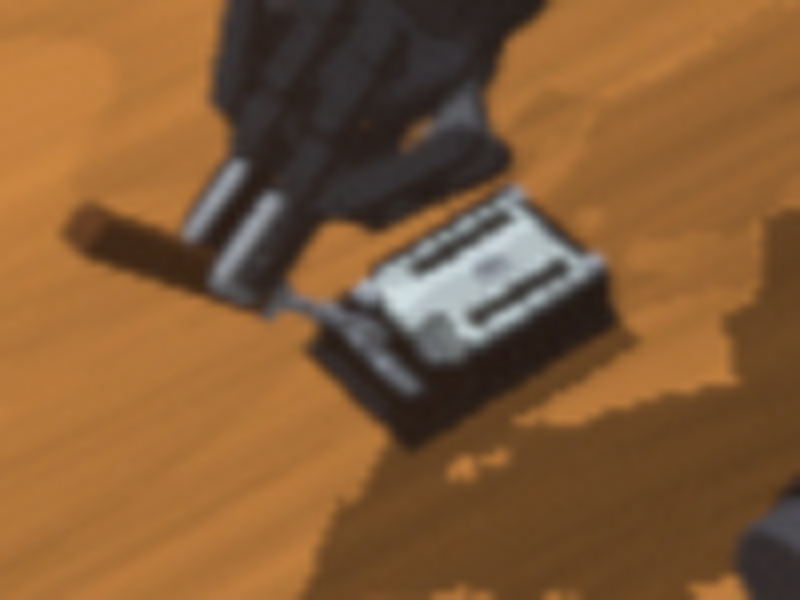

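The scene crop shows the blade over the bar, its tip at about (345,320) at the pocket's middle and no contact force. I slip it in.

Call:
move_arm(
  plan="0.003 0 0 0 0 0 0;0.003 0 0 0 0 0 0;0.003 0 0 0 0 0 0;0.003 0 0 0 0 0 0;0.003 0 0 0 0 0 0;0.003 0 0 0 0 0 0;0 0 0 0 0 0 0;0 0 0 0 0 0 0",
)

```text
time_s: 13.3
position: [0.5243, -0.0688, 0.0852]
tool_rot: [[-0.054, 0.996, 0.065], [0.641, 0.084, -0.763], [-0.766, 0.0, -0.643]]
ft_force: [-0.1, 0.1, -0.7]
grip_width: 0.0113
gripper_force: 78.7
```

```bash
python3 -c "
from geo import *
goal((32.4,0,12.6))"
```

```text
t 13.3 TCP [95.2  0.4 85.2] tip [33.4 -0.2 13.1] tool x in dock [-0.643  0.001 -0.766] ang 50.0 roll 0.0 F [-0.1 -0.1 -0.7] q [  1.  36.  96. -60.  62.  33.] grip 0.0113
tool shift [ 0.001   0.0002 -0.0004]
```

No contact, and the blade is under the tab. I compute the prying arc about the bar.

```bash
cat > pry.py <<'E'
from geo import *
def tcp(th,off,d):
    n=np.array([-np.sin(th),np.cos(th)]);u=np.array([np.cos(th),np.sin(th)])
    return np.array([50,24])+off*n-d*u+95*u+1*np.array([np.sin(th),-np.cos(th)])
def rows(angs,offs,d=20):
    p,R,tip=state(); pd=dock(p); c=np.array([pd[0],pd[2]]); a=np.arcsin(-R[2,0])
    for an,of in zip(angs,offs):
        g=tcp(np.radians(an),of,d); s=g-c
        ux=np.array([-np.cos(a),-np.sin(a)]);uz=np.array([np.sin(a),-np.cos(a)])
        print(f'{s@ux/1e3:.4f} 0 {s@uz/1e3:.4f} 0 {a-np.radians(an):.4f} 0 0;',an,np.round(g,1))
        a=np.radians(an); c=g
if __name__=='__main__':
    rows([47,44,41,38,35,32,29,26,23,20,17,14],[6,5.5,5,4.5]+[4.5]*8)
E
python3 pry.py
```

```text
t 13.3 TCP [95.2  0.4 85.2] tip [33.4 -0.2 13.1] tool x in dock [-0.643  0.001 -0.766] ang 50.0 roll 0.0 F [-0.1 -0.1 -0.7] q [  1.  36.  96. -60.  62.  33.] grip 0.0113
0.0008 0 0.0036 0 0.0522 0 0; 47 [97.5 82.3]
-0.0001 0 0.0044 0 0.0524 0 0; 44 [100.8  79.3]
-0.0001 0 0.0044 0 0.0524 0 0; 41 [104.   76.2]
-0.0001 0 0.0044 0 0.0524 0 0; 38 [106.9  72.9]
-0.0001 0 0.0039 0 0.0524 0 0; 35 [109.4  69.9]
-0.0001 0 0.0039 0 0.0524 0 0; 32 [111.7  66.7]
-0.0001 0 0.0039 0 0.0524 0 0; 29 [113.9  63.4]
-0.0001 0 0.0039 0 0.0524 0 0; 26 [115.9  60. ]
-0.0001 0 0.0039 0 0.0524 0 0; 23 [117.7  56.5]
-0.0001 0 0.0039 0 0.0524 0 0; 20 [119.3  52.9]
-0.0001 0 0.0039 0 0.0524 0 0; 17 [120.7  49.3]
-0.0001 0 0.0039 0 0.0524 0 0; 14 [121.9  45.5]
```

Call:
move_arm(
  plan="0.0008 0 0.0036 0 0.0522 0 0;0 0 0.0044 0 0.0524 0 0;0 0 0.0044 0 0.0524 0 0;0 0 0.0044 0 0.0524 0 0;0 0 0.0039 0 0.0524 0 0;0 0 0.0039 0 0.0524 0 0;0 0 0 0 0 0 0",
  grip_force=100,
)

```text
time_s: 14.18
position: [0.5256, -0.0854, 0.0667]
tool_rot: [[-0.07, 0.997, 0.044], [0.845, 0.083, -0.528], [-0.53, 0.001, -0.848]]
ft_force: [0.2, -0.2, -0.1]
grip_width: 0.0103
gripper_force: 102.0
```

```bash
python3 -c "
from pry import *
rows([29,26,23,20,17,14,11],[4.5]*7)"
```

```text
t 14.175 TCP [111.9   0.2  66.7] tip [30.8 -0.1 17.2] tool x in dock [-0.848  0.002 -0.53 ] ang 32.0 roll 0.001 F [ 0.2  0.2 -0.1] q [ -8.  33.  95. -41.  52.  13.] grip 0.0103
0.0000 0 0.0038 0 0.0526 0 0; 29 [113.9  63.4]
-0.0001 0 0.0039 0 0.0524 0 0; 26 [115.9  60. ]
-0.0001 0 0.0039 0 0.0524 0 0; 23 [117.7  56.5]
-0.0001 0 0.0039 0 0.0524 0 0; 20 [119.3  52.9]
-0.0001 0 0.0039 0 0.0524 0 0; 17 [120.7  49.3]
-0.0001 0 0.0039 0 0.0524 0 0; 14 [121.9  45.5]
-0.0001 0 0.0039 0 0.0524 0 0; 11 [123.   41.7]
```

Call:
move_arm(
  plan="0 0 0.0038 0 0.0526 0 0;0 0 0.0039 0 0.0524 0 0;0 0 0.0039 0 0.0524 0 0;0 0 0 0 0 0 0",
)

```text
time_s: 14.68
position: [0.526, -0.0908, 0.0564]
tool_rot: [[-0.077, 0.997, 0.032], [0.917, 0.083, -0.39], [-0.392, -0.0, -0.92]]
ft_force: [-0.0, -0.6, 0.2]
grip_width: 0.0105
gripper_force: 102.0
```

```bash
python3 -c "
from pry import *
rows([20,17,14,11],[4.5]*4)
for c in ['scene']:
    viewer.get_image(c); print([(np.round(r['pixel'],1),round(r['conf'],2)) for r in pinpoint(c,'plate_tab')][:2])"
```

```text
t 14.675 TCP [117.2   0.2  56.4] tip [29.4 -0.2 20.2] tool x in dock [-0.92   0.002 -0.392] ang 23.0 roll -0.0 F [ 0.6 -0.1  0.2] q [-12.  32.  95. -29.  50.   2.] grip 0.0105
-0.0006 0 0.0040 0 0.0532 0 0; 20 [119.3  52.9]
-0.0001 0 0.0039 0 0.0524 0 0; 17 [120.7  49.3]
-0.0001 0 0.0039 0 0.0524 0 0; 14 [121.9  45.5]
-0.0001 0 0.0039 0 0.0524 0 0; 11 [123.   41.7]
[(array([220.2, 211.3]), 0.71), (array([289.2, 246.2]), 0.7)]
```

```bash
cat > hm.py <<'E'
from geo import *
from lev import cloud
def hm():
    p,P,d=cloud(); Q=(P-O); X=Q@xh*1e3; Y=Q@yh*1e3; Z=P[...,2]*1e3
    ok=d>0
    xs=list(range(-35,120,6)); print('x:',xs)
    for y0 in (-20,-14,-8,0,8,14,20):
        row=[]
        for x0 in xs:
            s=ok&(abs(X-x0)<3)&(abs(Y-y0)<2)&(Z>-5)&(Z<140); row.append(round(float(np.median(Z[s])),1) if s.sum()>3 else None)
        print(y0,row)
if __name__=='__main__': state(); hm()
E
python3 hm.py
```

```text
t 14.775 TCP [117.1   0.3  56.6] tip [29.3 -0.2 20.3] tool x in dock [-0.92   0.001 -0.392] ang 23.1 roll -0.0 F [ 3.6 -0.3  1. ] q [-12.  32.  95. -29.  50.   2.] grip 0.0097
x: [-35, -29, -23, -17, -11, -5, 1, 7, 13, 19, 25, 31, 37, 43, 49, 55, 61, 67, 73, 79, 85, 91, 97, 103, 109, 115]
-20 [None, None, None, None, None, 27.3, 27.6, 27.8, 28.1, 28.3, 28.4, 28.4, 28.9, 29.0, 26.1, None, 137.0, 127.3, 116.6, -0.5, 0.4, 93.2, -0.1, 0.0, -0.6, -0.7]
-14 [None, None, None, None, None, 27.9, 27.8, 28.0, 28.4, 28.3, 28.4, 28.3, 28.7, 27.7, 25.8, 5.5, 136.9, 128.5, 117.0, 0.1, 97.1, 87.0, 0.0, 69.9, 59.1, -0.7]
-8 [None, None, None, None, None, 27.4, 27.5, 27.6, 27.7, 28.1, 28.3, 28.6, 28.8, 5.4, 24.2, 5.4, 136.9, 129.0, 121.3, 112.9, 99.4, 85.0, 78.6, 66.9, 91.4, -0.4]
0 [None, None, None, None, None, 28.0, 28.2, 27.7, 27.9, 28.1, 28.3, 28.7, 24.6, 26.7, 29.3, 31.9, 34.5, 37.4, 130.7, 121.1, 46.1, 54.0, 56.2, 58.7, 61.2, 63.8]
8 [None, None, None, None, None, 27.6, 27.4, 27.8, 27.8, 28.2, 28.5, 28.6, 29.1, 5.2, 23.4, 5.3, 137.0, 128.8, 120.2, 111.2, 99.8, 85.9, 77.9, 66.4, 90.4, -0.5]
14 [None, None, None, None, None, 27.5, 27.8, 28.1, 28.2, 28.3, 28.4, 28.3, 28.5, 22.5, 25.2, 5.7, 137.0, 128.5, 116.8, 0.1, 97.4, 87.4, 0.0, 70.4, 59.4, -0.6]
20 [None, None, None, None, None, 27.4, 27.7, 27.9, 28.0, 28.4, 28.5, 28.5, 28.7, 29.1, 26.2, None, 136.8, 127.6, 117.0, -0.4, 0.7, 93.6, -0.0, -0.2, -0.5, -0.4]
```

Call:
move_arm(
  plan="-0.0005 0 0.004 0 0.0525 0 0;0 0 0.0039 0 0.0524 0 0;0 0 0.0039 0 0.0524 0 0;0 0 0 0 0 0 0",
)

```text
time_s: 15.32
position: [0.5263, -0.095, 0.0453]
tool_rot: [[-0.081, 0.997, 0.02], [0.967, 0.084, -0.241], [-0.242, -0.001, -0.97]]
ft_force: [1.0, -0.4, -0.0]
grip_width: 0.0102
gripper_force: 102.0
```

```bash
python3 hm.py | grep -v None; python3 -c "
from pry import *
rows([11,8,5,2],[4.5]*4)
from hm import hm
hm()"
```

```text
t 15.325 TCP [1.215e+02 1.000e-01 4.530e+01] tip [29.1 -0.3 23.3] tool x in dock [-0.97   0.002 -0.242] ang 14.0 roll -0.001 F [ 0.5  1.  -0. ] q [-17.  32.  94. -17.  50. -11.] grip 0.0102
x: [-35, -29, -23, -17, -11, -5, 1, 7, 13, 19, 25, 31, 37, 43, 49, 55, 61, 67, 73, 79, 85, 91, 97, 103, 109, 115]
t 15.375 TCP [1.212e+02 1.000e-01 4.540e+01] tip [28.8 -0.3 23.3] tool x in dock [-0.97   0.001 -0.242] ang 14.0 roll -0.001 F [-1.1  0.  -1.2] q [-17.  32.  94. -17.  50. -11.] grip 0.0103
-0.0008 0 0.0040 0 0.0529 0 0; 11 [123.   41.7]
-0.0001 0 0.0039 0 0.0524 0 0; 8 [123.8  37.9]
-0.0001 0 0.0039 0 0.0524 0 0; 5 [124.4  34. ]
-0.0001 0 0.0039 0 0.0524 0 0; 2 [124.8  30.1]
x: [-35, -29, -23, -17, -11, -5, 1, 7, 13, 19, 25, 31, 37, 43, 49, 55, 61, 67, 73, 79, 85, 91, 97, 103, 109, 115]
-20 [None, None, None, None, None, 33.0, 33.4, 34.9, 36.3, 37.6, 39.1, 39.6, 28.9, 29.2, 26.0, 25.7, -0.8, -0.6, -0.4, 132.6, 116.9, 105.1, 87.5, 83.1, 54.2, -0.5]
-14 [None, None, None, None, None, 32.5, 33.6, 35.1, 36.6, 37.7, 39.2, 39.6, 28.5, 27.3, 25.8, 25.0, -0.7, -0.8, -0.5, 133.2, 119.2, 105.8, 89.2, -0.4, 61.7, 0.1]
-8 [None, None, None, None, None, 32.7, 33.3, 34.6, 36.2, 37.8, 39.2, 40.4, None, 5.5, 24.4, 24.4, -0.4, -0.7, -0.6, 132.8, 120.2, 115.9, 91.3, 72.1, 56.5, 90.9]
0 [None, None, None, None, None, 32.8, 34.0, 34.8, 36.2, 37.7, 39.3, 40.4, 27.1, 28.1, 29.6, 31.2, 32.6, 34.1, 35.7, 37.2, 39.0, 122.8, 47.8, 48.8, 50.2, 51.8]
8 [None, None, None, None, None, 32.3, 33.3, 34.7, 36.3, 37.6, 39.2, 40.4, None, 5.6, 24.3, 24.4, -0.7, -0.4, -0.6, 133.0, 119.9, 110.4, 91.2, 72.0, 55.3, 90.7]
14 [None, None, None, None, None, 32.9, 33.9, 35.3, 36.5, 37.8, 39.2, 39.5, 28.6, 21.5, 25.2, 25.7, -0.4, -0.6, -0.6, 133.3, 119.3, 105.7, 89.0, -0.1, 62.5, 0.2]
20 [None, None, None, None, None, 33.3, 33.4, 35.0, 36.5, 37.7, 39.1, 39.5, 28.8, 29.2, 26.1, None, -0.7, -0.4, -0.5, 131.3, 116.8, 108.6, 85.1, 84.9, -0.1, -0.4]
```

The plate has popped off and slopes about 14°, and the lever hasn't slipped. I withdraw the lever and carry it to a clear spot at about (0.62, −0.15).

Call:
move_arm(
  plan="-0.03 0 0 0 0 0 0;-0.04 0 0 0 0 0 0;0 0 0 0 0.122 0 0;0 0 0 0 0.122 0 0;0.002 0.0445 0 0 0 0 0;0.002 0.0445 0 0 0 0 0;0 0 0.03 0 0 0 0;0 0 0.01 0 0 0 0;0 0 0 0 0 0 0",
)

```text
time_s: 16.55
position: [0.6199, -0.1506, 0.022]
tool_rot: [[-0.084, 0.996, -0.002], [0.996, 0.084, 0.001], [0.001, -0.002, -1.0]]
ft_force: [-0.9, -0.3, -0.7]
grip_width: 0.0106
gripper_force: 102.0
```

```bash
python3 -c "
from geo import *
from lev import cloud
p,R,tip=state(); print(p,R[2])
_,P,d=cloud(); Q=(P-p)@R
for x in (.03,.04,.05,.07,.09):
    s=(abs(Q[...,0]-x)<.004)&(abs(Q[...,1])<.004)&(abs(Q[...,2])<.02); print(x,np.median(P[...,2][s]),np.median(Q[...,1][(abs(Q[...,0]-x)<.004)&(abs(Q[...,1])<.02)&(abs(Q[...,2])<.02)]))
import look; look.look(['plate','plate_tab','pad_center'])"
```

```text
t 16.55 TCP [184.9  88.7  22. ] tip [89.9 88.2 23.1] tool x in dock [-1.     0.001  0.001] ang -0.0 roll -0.002 F [ 0.3 -0.9 -0.7] q [-24.  42.  75.  -0.  64. -29.] grip 0.0106
[ 0.61994521 -0.15064665  0.021994  ] [ 7.54946787e-04 -1.73825640e-03 -9.99998204e-01]
0.03 0.029115885952147032 -0.00019371062118275791
0.04 0.024286891836453803 -0.0006901809552160089
0.05 0.024257225114636214 -0.00023127719585272998
0.07 0.024304495913018198 -0.0005046191280271739
0.09 0.024215289628234948 -0.0007628426007373867
plate []
plate_tab []
pad_center []
```

Call:
move_arm(
  plan="0 0 0.01 0 0 0 0;0 0 0.0057 0 0 0 0;0 0 0 0 0 0 0;0 0 0 0 0 0 0.02;0 0 0 0 0 0 0.05;0 0 0 0 0 0 0.085;0 0 0 0 0 0 0.085;0 0 -0.04 0 0 0 0.085;0 0 -0.06 0 0 0 0.085;0 0 -0.06 0 0 0 0.085;0 0 -0.03 0 0 0 0.085;0 0 0 0 0 0 0.085",
  grip_force=50,
)

```text
time_s: 18.3
position: [0.6212, -0.1514, 0.1993]
tool_rot: [[-0.084, 0.996, 0.005], [0.996, 0.084, -0.002], [-0.002, 0.005, -1.0]]
ft_force: [-0.1, 1.2, -0.1]
grip_width: 0.0849
gripper_force: 0.0
```

```bash
python3 -c "
from geo import *
from lev import cloud
p,R,tip=state(); print(p)
pp,P,d=cloud()
cv2.imwrite('pics/w6.png',cv2.resize(pp[:,:,::-1],(800,600)))
Q=(P-p)@R
for x in (-.05,-.02,.0,.03,.05,.07,.09,.1):
    s=(abs(Q[...,0]-x)<.004)&(abs(Q[...,1])<.004)&(P[...,2]<.05); print(x,np.median(P[...,2][s]))
import look; look.look(['plate','plate_tab','pad_center','lever_tip'])"
```

```text
t 18.3 TCP [185.8  89.9 199.3] tip [ 90.8  89.4 200.1] tool x in dock [-1.     0.001 -0.002] ang 0.1 roll 0.005 F [-1.2 -0.  -0.1] q [-24.  32.  62.   0.  85. -29.] grip 0.0849
[ 0.62123494 -0.15139607  0.19929906]
-0.05 0.013445225309091775
-0.02 0.013593402209988592
0.0 0.013304013147125053
0.03 0.013559171953461941
0.05 0.007819862560681075
0.07 0.007731734544583849
0.09 0.007628687184963746
0.1 -0.0002490239441942764
plate [(array([168.,   3.]), 0.79, array([0.5128, 0.0265]))]
plate_tab [(array([167.,  29.]), 0.59, array([ 0.5157, -0.0041])), (array([168.,  50.]), 0.39, array([ 0.519 , -0.0269]))]
pad_center []
lever_tip [(array([251.,  80.]), 0.68, array([ 0.6094, -0.0556]))]
```

View pics/w6.png

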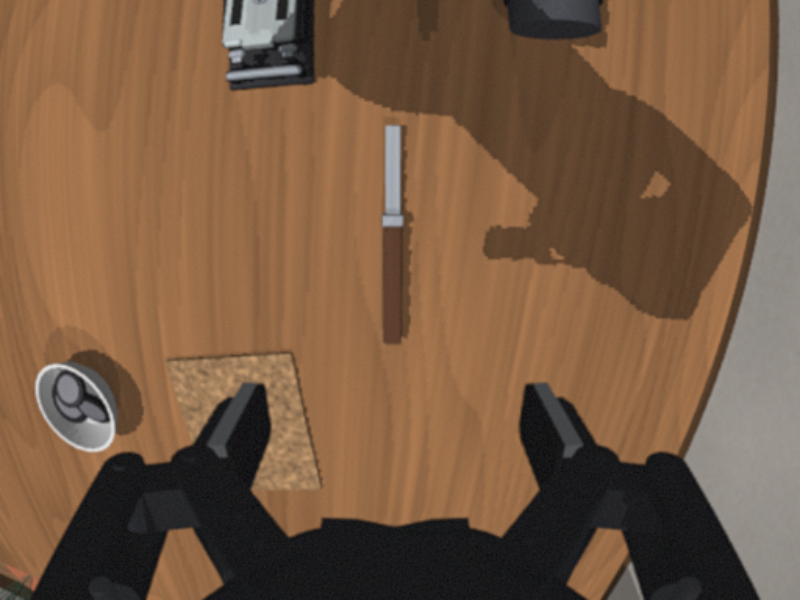

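The lever lies flat (handle top 13.5 mm, blade top 7.7 mm), from (393,125) to (393,343). Pad corners are at (168,360), (291,352) and (321,488). Next I go over the plate with the tool tilted to match it.

```bash
python3 -c "
from geo import *
c=[w('wrist',(u/1.5625,v/1.5625),.004) for u,v in [(168,360),(291,352),(321,488)]]
c=np.array(c)[:,:2]; print(c, np.linalg.norm(c[1]-c[0]),np.linalg.norm(c[2]-c[1]),'centre',(c[0]+c[2])/2, np.degrees(np.arctan2(*(c[1]-c[0])[::-1])))"
```

```text
[[ 0.42967284 -0.2575505 ]
 [ 0.54291749 -0.23627717]
 [ 0.56892448 -0.38038633]] 0.11522545808737583 0.14643706305830323 centre [ 0.49929866 -0.31896842] 10.639184530837028
```

Call:
move_arm(
  plan="0.0417 -0.0225 0 0 0 0 0.085;0.0417 -0.0225 0 0 0 0 0.085;0.0417 -0.0225 0 0 0 0 0.07;0.0417 -0.0225 0 0 0 0 0.062;0 0 0 0 -0.1185 0 0.062;0 0 0 0 -0.1185 0 0.062;0 0 0.05 0 0 0 0.062;0 0 0 0 0 0 0.062;0 0 0 0 0 0 0.062",
)

```text
time_s: 19.73
position: [0.5183, -0.0043, 0.1491]
tool_rot: [[-0.081, 0.996, 0.02], [0.969, 0.084, -0.234], [-0.234, 0.001, -0.972]]
ft_force: [-0.1, -0.6, -0.3]
grip_width: 0.0618
gripper_force: 0.0
```

```bash
python3 -c "
from geo import *
from lev import cloud
p,R,tip=state()
_,P,d=cloud(); Q=(P-p)@R*1e3
ok=(d>0)
for sgn in (1,-1):
    s=ok&(Q[...,1]*sgn>20)&(Q[...,1]*sgn<60)&(Q[...,2]<25)&(abs(Q[...,0])<25)&(Q[...,2]>-60)
    q=Q[s]; print(sgn,len(q),np.percentile(q[:,2],[50,95,99,100]),np.percentile(np.abs(q[q[:,2]>np.percentile(q[:,2],80),1]),[2,50,98]),np.percentile(q[q[:,2]>np.percentile(q[:,2],80),0],[2,98]))
D=(P-O); X=D@xh*1e3;Y=D@yh*1e3;Z=P[...,2]*1e3
for x in range(-30,40,6):
    s=ok&(abs(X-x)<2)&(Z>31)&(Z<50)&(abs(Y)<32); 
    if s.sum()>5: print(x,np.round([np.median(Z[s]),Y[s].min(),Y[s].max()],1))
"
```

```text
t 19.725 TCP [ 3.040e+01 -1.000e-01  1.491e+02] tip [-62.2  -0.5 127.8] tool x in dock [-0.972  0.002 -0.234] ang 13.6 roll 0.001 F [ 0.6 -0.2 -0.3] q [ -7.  23.  88. -14.  66.  -6.] grip 0.0618
1 3708 [-48.6248669  -12.85872066  -7.7524613   -4.1097136 ] [30.25609091 31.07810825 43.55707754] [-9.82793905 11.39275072]
-1 3668 [-48.03748655 -13.09084252  -7.51689012  -4.66929943] [31.07411856 31.89303446 44.30997537] [-10.3333752   11.32935861]
-12 [ 31.4 -21.2  24.1]
-6 [ 32.  -23.1  24.3]
0 [ 33.3 -23.1  23.7]
6 [ 34.6 -23.4  23.7]
12 [ 36.  -23.4  23.8]
18 [ 37.4 -23.6  24.9]
24 [ 38.9 -22.8  25. ]
30 [ 40.  -22.9  24.3]
```

Call:
move_arm(
  plan="0.0385 0.0005 0.03 0 0 0 0.062;0 0 0.04 0 0 0 0.062;0 0 0.025 0 0 0 0.062;0 0 0.0125 0 0 0 0.062;0 0 0.0067 0 0 0 0.062;0 0 0 0 0 0 0.062;0 0 0 0 0 0 0.055;0 0 0 0 0 0 0.04;0 0 0 0 0 0 0.03;0 0 0 0 0 0 0.03;0 0 0 0 0 0 0.03",
  grip_force=40,
)

```text
time_s: 21.15
position: [0.5177, 0.0064, 0.0283]
tool_rot: [[-0.082, 0.996, 0.021], [0.969, 0.084, -0.234], [-0.235, 0.001, -0.972]]
ft_force: [0.5, -0.6, 3.2]
grip_width: 0.0465
gripper_force: 43.6
```

```bash
python3 -c "
from geo import *
state()"; python3 hm.py | cut -c1-120
```

```text
t 21.15 TCP [19.7  0.2 28.3] tip [-72.9  -0.3   7. ] tool x in dock [-0.972  0.001 -0.235] ang 13.6 roll 0.001 F [0.6 0.5 3.2] q [ -6.  33.  96. -18.  50.   1.] grip 0.0465
t 21.15 TCP [19.7  0.2 28.3] tip [-72.9  -0.3   7. ] tool x in dock [-0.972  0.001 -0.235] ang 13.6 roll 0.001 F [0.6 0.
x: [-35, -29, -23, -17, -11, -5, 1, 7, 13, 19, 25, 31, 37, 43, 49, 55, 61, 67, 73, 79, 85, 91, 97, 103, 109, 115]
-20 [17.9, 26.5, 116.4, 104.2, 91.0, 31.5, 32.7, 34.0, 35.4, 36.5, 37.7, 38.5, None, 29.3, 26.3, None, None, None, None,
-14 [17.5, 26.1, 116.1, 105.8, 31.4, 32.8, 32.8, 34.1, 35.6, 36.6, 37.6, 38.5, None, 29.4, 25.8, None, None, None, None,
-8 [17.3, 26.0, 114.2, 28.5, 107.5, 95.8, 32.4, 33.6, 35.0, 36.3, 37.8, 39.2, None, None, 26.6, None, None, None, None, 
0 [18.5, 26.1, 27.2, 28.5, 107.9, 32.6, 33.2, 33.8, 35.1, 36.6, 37.8, 39.1, None, None, 27.1, None, None, None, None, No
8 [17.4, 26.1, 116.0, 28.5, 107.3, 95.8, 32.5, 33.8, 35.2, 36.3, 37.7, 39.1, None, None, 26.2, None, None, None, None, N
14 [17.7, 26.0, 116.3, 105.6, 30.9, 32.3, 32.9, 34.2, 35.5, 36.6, 37.8, 38.3, None, 29.3, 25.8, None, None, None, None, 
20 [18.2, 26.2, 116.1, 104.5, 90.9, 31.5, 32.6, 34.0, 35.3, 36.3, 37.7, 38.6, None, 29.4, 26.0, None, None, None, None,
```

Gripped (46.5 mm). I lift nearly vertically, out of the nest.

Call:
move_arm(
  plan="-0.0012 0 -0.004 0 0 0 0.03;-0.002 0 -0.008 0 0 0 0.03;-0.005 0 -0.02 0 0 0 0.03;-0.01 0 -0.04 0 0 0 0.03;-0.012 0 -0.05 0 0 0 0.03;0 0 0 0 0.1185 0 0.03;0 0 0 0 0.1185 0 0.03;0 0 0 0 0 0 0.03",
  grip_force=60,
)

```text
time_s: 22.2
position: [0.5174, 0.0045, 0.154]
tool_rot: [[-0.082, 0.997, -0.0], [0.997, 0.082, -0.0], [-0.0, -0.0, -1.0]]
ft_force: [-0.4, -0.4, -1.3]
grip_width: 0.0456
gripper_force: 63.4
```

```bash
python3 -c "
from geo import *
from lev import cloud
p,R,tip=state()
_,P,d=cloud(); Q=(P-p)@R*1e3; Z=P[...,2]*1e3
print(p)
for x in range(-30,64,6):
    for y in (-12,0,12):
        s=(d>0)&(abs(Q[...,0]-x)<2)&(abs(Q[...,1]-y)<3)&(abs(Q[...,2])<25); print(x,y,round(float(np.median(Q[...,2][s])),1) if s.sum()>3 else None,end=' | ')
    print()
g=np.array([.499,-.321]); print('pad->tool shift for TCP so that plate centre on pad', R.T@(np.array([g[0],g[1],p[2]])-p-R@np.array([.019,0,0])))
"
```

```text
t 22.2 TCP [ 21.6  -0.3 154. ] tip [-73.4  -0.6 155. ] tool x in dock [-1.     0.004 -0.   ] ang 0.0 roll -0.0 F [ 0.3 -0.4 -1.3] q [-13.  23.  87.  -0.  71. -17.] grip 0.0456
[0.51735184 0.00449776 0.15401026]
-30 -12 None | -30 0 None | -30 12 None | 
-24 -12 None | -24 0 None | -24 12 None | 
-18 -12 None | -18 0 -8.0 | -18 12 None | 
-12 -12 -7.9 | -12 0 -8.0 | -12 12 -7.8 | 
-6 -12 -7.8 | -6 0 -8.1 | -6 12 -8.0 | 
0 -12 -8.1 | 0 0 -8.0 | 0 12 -8.1 | 
6 -12 -8.3 | 6 0 -8.0 | 6 12 -8.2 | 
12 -12 -8.2 | 12 0 -7.9 | 12 12 -8.1 | 
18 -12 -8.1 | 18 0 -8.9 | 18 12 -8.2 | 
24 -12 -8.2 | 24 0 -9.0 | 24 12 -8.3 | 
30 -12 -8.4 | 30 0 -8.3 | 30 12 -8.2 | 
36 -12 -8.1 | 36 0 -8.0 | 36 12 -8.4 | 
42 -12 -8.4 | 42 0 -8.1 | 42 12 -8.4 | 
48 -12 -7.7 | 48 0 -7.7 | 48 12 -7.7 | 
54 -12 None | 54 0 None | 54 12 None | 
60 -12 None | 60 0 None | 60 12 None | 
pad->tool shift for TCP so that plate centre on pad [-3.41902419e-01 -4.49398357e-02  1.35413796e-04]
```

Call:
move_arm(
  plan="-0.049 -0.0064 0 0 0 0 0.03;-0.049 -0.0064 0 0 0 0 0.03;-0.049 -0.0064 0 0 0 0 0.03;-0.049 -0.0064 0 0 0 0 0.03;-0.049 -0.0064 0 0 0 0 0.03;-0.049 -0.0064 0 0 0 0 0.03;-0.049 -0.0064 0 0 0 0 0.03;0 0 0.05 0 0 0 0.03;0 0 0.05 0 0 0 0.03;0 0 0.025 0 0 0 0.03;0 0 0 0 0 0 0.03",
)

```text
time_s: 23.62
position: [0.5013, -0.3382, 0.0268]
tool_rot: [[-0.086, 0.996, -0.004], [0.996, 0.086, 0.002], [0.003, -0.004, -1.0]]
ft_force: [0.4, -0.3, 0.1]
grip_width: 0.0458
gripper_force: 63.3
```

```bash
python3 -c "
from geo import *
from lev import cloud
p,R,tip=state();print(p)
pp,P,d=cloud(); Z=P[...,2]*1e3;Q=(P-p)@R*1e3
s=(d>0)&(abs(Q[...,0]-18)<20)&(abs(Q[...,1])<15)&(Z>20); print('plate top',np.median(Z[s]))
s=(d>0)&(Q[...,0]>52)&(Q[...,0]<65)&(abs(Q[...,1])<25)&(Z<15); print('pad',np.median(Z[s]))
cv2.imwrite('pics/w7.png',cv2.resize(pp[:,:,::-1],(800,600)))"
```

```text
t 23.625 TCP [361.7 -45.6  26.8] tip [266.7 -46.2  28.1] tool x in dock [-1.    -0.     0.003] ang -0.2 roll -0.004 F [0.3 0.4 0.1] q [-45.  39.  80.  -0.  61. -50.] grip 0.0458
[ 0.50125285 -0.33824791  0.02683036]
plate top 103.8353730853616
pad 3.4684893523876434
```

View pics/w7.png

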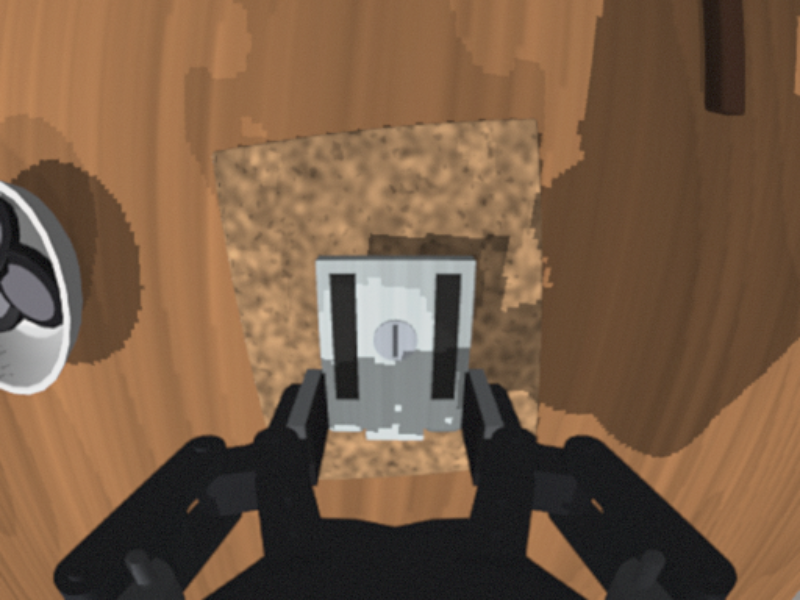

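The plate is held level over the pad (plate 318–475, 257–435; pad 217–540, 120–475). I lower it to contact.

Call:
move_arm(
  plan="0 0 0.012 0 0 0 0.03;0 0 0.008 0 0 0 0.03;0 0 0.002 0 0 0 0.03;0 0 0 0 0 0 0.03",
)

```text
time_s: 24.18
position: [0.5017, -0.3399, 0.0067]
tool_rot: [[-0.084, 0.996, 0.0], [0.996, 0.084, 0.0], [0.0, 0.0, -1.0]]
ft_force: [-1.0, -0.5, -1.0]
grip_width: 0.0459
gripper_force: 63.4
```

Call:
move_arm(
  plan="0 0 0.0015 0 0 0 0.03;0 0 0 0 0 0 0.03",
)

```text
time_s: 24.42
position: [0.5017, -0.3398, 0.0052]
tool_rot: [[-0.084, 0.996, 0.0], [0.996, 0.084, 0.0], [0.0, 0.0, -1.0]]
ft_force: [-0.5, -0.5, 0.7]
grip_width: 0.0459
gripper_force: 63.4
```

Call:
move_arm(
  plan="0 0 0.0012 0 0 0 0.03;0 0 0 0 0 0 0.03",
)

```text
time_s: 24.68
position: [0.5017, -0.3398, 0.0038]
tool_rot: [[-0.084, 0.996, -0.0], [0.996, 0.084, 0.0], [0.0, -0.0, -1.0]]
ft_force: [0.3, 0.2, -1.0]
grip_width: 0.0457
gripper_force: 63.4
```

Call:
move_arm(
  plan="0 0 0.001 0 0 0 0.03;0 0 0 0 0 0 0.03",
)

```text
time_s: 24.92
position: [0.5017, -0.3398, 0.0028]
tool_rot: [[-0.084, 0.996, -0.0], [0.996, 0.084, 0.0], [0.001, -0.0, -1.0]]
ft_force: [0.2, 0.1, -0.4]
grip_width: 0.046
gripper_force: 63.4
```

```bash
python3 -c "
from geo import *
from lev import cloud
p,R,tip=state();print(p)
pp,P,d=cloud(); Z=P[...,2]*1e3;Q=(P-p)@R*1e3
for x in (10,20,30,40): 
  s=(d>0)&(abs(Q[...,0]-x)<4)&(abs(Q[...,1])<8)&(Z<40);print(x,np.median(Z[s]))
s=(d>0)&(Q[...,0]>56)&(Q[...,0]<65)&(abs(Q[...,1])<25)&(Z<15); print('pad',np.median(Z[s]))"
```

```text
t 24.925 TCP [363.2 -45.3   2.8] tip [268.2 -45.8   3.9] tool x in dock [-1.     0.001  0.001] ang -0.0 roll -0.0 F [-0.1  0.2 -0.4] q [-45.  41.  81.   0.  58. -50.] grip 0.046
[ 0.50166996 -0.33976914  0.00282595]
10 10.776712329093476
20 11.484130352636866
30 11.05586855487163
40 10.851128727540118
pad 3.4762797788463677
```

Call:
move_arm(
  plan="0 0 0.001 0 0 0 0.03;0 0 0 0 0 0 0.03",
)

```text
time_s: 25.22
position: [0.5017, -0.3398, 0.002]
tool_rot: [[-0.084, 0.996, 0.0], [0.996, 0.084, 0.0], [0.0, 0.0, -1.0]]
ft_force: [-0.4, 1.2, -0.0]
grip_width: 0.0454
gripper_force: 63.9
```

Call:
move_arm(
  plan="0 0 0.0005 0 0 0 0.03;0 0 0 0 0 0 0.03",
)

```text
time_s: 25.48
position: [0.5018, -0.3398, 0.0019]
tool_rot: [[-0.084, 0.996, 0.0], [0.996, 0.084, 0.0], [0.0, 0.0, -1.0]]
ft_force: [-1.0, 1.4, 6.0]
grip_width: 0.0461
gripper_force: 66.7
```

Contact (6 N). Release and lift.

Call:
move_arm(
  plan="0 0 0 0 0 0 0.05;0 0 0 0 0 0 0.065;0 0 0 0 0 0 0.08;0 0 0 0 0 0 0.08;0 0 -0.03 0 0 0 0.08;0 0 -0.06 0 0 0 0.08;0 0 -0.06 0 0 0 0.08;0 0 -0.05 0 0 0 0.08;0 0 0 0 0 0 0.08;0 0 0 0 0 0 0.08",
)

```text
time_s: 26.72
position: [0.5014, -0.3396, 0.2005]
tool_rot: [[-0.084, 0.996, -0.001], [0.996, 0.084, 0.001], [0.002, -0.001, -1.0]]
ft_force: [0.4, -0.0, -0.8]
grip_width: 0.0802
gripper_force: 0.0
```

```bash
python3 -c "
from geo import *
from lev import cloud
p,R,tip=state();print(p)
pp,P,d=cloud(); Z=P[...,2]*1e3
q=P[(d>0)&(Z>6.5)&(Z<20)&(np.hypot(P[...,0]-.5,P[...,1]+.32)<.07)]
print(len(q),cv2.minAreaRect((q[:,:2]*1000).astype(np.float32)),np.percentile(q[:,2]*1000,[5,50,95]))
for x,y,n in [(.6212,-.1514,'lever')]:
    s=(d>0)&(np.hypot(P[...,0]-x,P[...,1]-y)<.006); print(n,np.median(Z[s]) if s.any() else None)
viewer.get_image('top')
for n in ['dish','filter_box','zoom_lens','lever','plate']: print(n,[np.round(r['extent']) for r in recognise('top',n)][:4])
"
```

```text
t 26.725 TCP [363.  -45.6 200.5] tip [268.  -46.1 201.7] tool x in dock [-1.     0.001  0.002] ang -0.1 roll -0.001 F [ 0.   0.4 -0.8] q [-45.  29.  68.   0.  83. -50.] grip 0.0802
[ 0.5013851  -0.33955462  0.2005235 ]
2292 ((500.197265625, -323.829345703125), (48.23103713989258, 64.89124298095703), 4.809058666229248) [ 8.34110674  9.58156475 10.83989967]
lever 13.696557602680064
dish []
filter_box [array([180., 266.,  42.,  35.])]
zoom_lens [array([252., 121.,  63.,  32.])]
lever [array([412., 199.,  26.,  19.]), array([342., 156.,  61.,  12.]), array([126., 117.,  92.,  26.]), array([ 99., 231.,  84.,  42.])]
plate [array([412., 201.,  27.,  17.]), array([412., 197.,  63.,  46.])]
```

The plate lies flat at the pad's centre and the lever lies flat and clear of the dock. The filter box and lens haven't moved, and nothing touched the dish, which the arm hides from the top camera.

```bash
python3 -c "
from rig import env
print(env.close_job())"
```

```text
the job is handed in; nothing more can be done
None
```

The job is handed in: I pried the plate off its catches and laid it flat at the centre of the cork pad, and the lever lies flat on the cabinet top clear of the dock. The filter box and zoom lens showed no movement; the dish was hidden in the last picture, but the arm never came near it.

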